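# Press a ceramic soldering tile flush in its jig with a spacer

## Task

Pick up the orange-topped brass spacer and lower it upright, all the way down to the green jig plate, into the one gap between the dark stop blocks and the white ceramic tile that is wide enough for it (do not force it down on the two blocks with narrow gaps), then push the tile with it until the tile's whole long edge lies flush against the blue fence. Finish while holding: keep gripping the spacer and keep it pressing the tile steadily but gently against the fence, the tile lying flat and nothing let go. Leave the dish, probe holder and iron stand alone.

Things in the scene. Friction and masses are not known exactly. Their poses are not given: they have to be found in the camera images.
- spacer: Spacer block standing upright, 14 (own x, thickness) x 28 (own y, width) x 68 mm (z); lower 28 mm brass, upper 40 mm orange plastic, same cross-section all the way up. The two long lower edges of its broad faces are bevelled 2 mm. About 80 g, loose on the bench. Origin: centre of its underside.
- jig: Fixed green-anodised aluminium base plate, 8 mm thick, 164 mm along its y, from x = -76 to +60 mm. Origin: on the bench under the plate, z up. Its +x points from the stop blocks to the fence (away from the robot, within 0.35 rad); the tile and spacer rest on the plate's top, z = 8 mm. The row of three stop blocks has its centres at y = -37, 0 and +37 mm; the blocks' backs are at x = -58 mm.
- fence: Blue straight fence fixed on the jig, 12 mm thick, 156 mm along y, 16 mm high above the base plate. Origin: on the plate top in the middle of its working face, which looks to the jig's -x and lies at jig x = +40 mm; the tile is flush when its +x edge lies on this face (axes as the jig's).
- block_wide: Dark steel stop block that leaves the WIDE gap: fixed on the jig, 24 mm along x, 36 mm along y, 16 mm high. Its place in the row of three changes. Origin: bottom middle of its back; its front face is 24 mm from there along its +x (axes as the jig's). With the tile flush on the fence the gap from this face to the tile is 24 mm; at the start 16 to 22 mm, as the tile stands off the fence.
- block_mid: Same kind of stop block, 36 mm along x, origin at its back as above; gap at most 12 mm: too narrow for the spacer.
- block_narrow: Same kind of stop block, 39 mm along x, origin at its back as above; gap at most 9 mm: too narrow for the spacer.
- tile: White ceramic soldering tile, 50 (x) x 140 (y) x 12 mm (z), about 200 g, glazed and slippery (friction about 0.3), loose, lying flat on the jig plate between blocks and fence, at the start 3 to 6 mm off the fence and a little skewed. Origin: centre of its underside; +x towards the fence.
- tile_edge_left (a point): Left (+y) end of the tile's fence-side edge, at half the tile's thickness (6 mm above the plate).
- tile_edge_right (a point): Right (-y) end of the same edge.
- dish: White ceramic dish, 90 mm across, 28 mm high, loose; leave alone. Origin: centre of its underside.
- probe_holder: Black multimeter probe holder with two probe handles, 50 x 70 x 75 mm high, loose; leave alone. Origin: centre of its underside.
- iron_stand: Chrome coil soldering iron stand on a dark foot 120 x 80 mm, 110 mm high, loose, empty; leave alone. Origin: centre of its underside.
Not all that is in view belongs to the job. What is meant by the spacer is not grey or pink, and is the smaller of those in its own colour.

How it is judged:
On the way, in this order (a step that is already met when the one before it is completed fails the run):
1. the spacer is lifted off the bench in the fingers (height (world z) of spacer above 0.03 m and contact force between the fingers and spacer above 1 N), for 0.2 s.
2. the spacer stands all the way down in the wide gap (z of spacer in the frame of jig between 0.004 and 0.012 m and y of spacer in the frame of block_wide between -0.01 and 0.01 m and x of spacer in the frame of jig between -0.034 and -0.01 m and angle between spacer's own z axis and vertical below 0.15 rad), for 0.2 s.
At the end, for the whole second after the job is handed in: Through the last second: fingers grip the spacer (>2 N), upright (0.15 rad) in the wide gap, foot within 4 mm of the plate, 10 mm of the block's middle; both tile edge ends within 1.8 mm of the fence, tile flat (0.03 rad), spacer on tile and tile on fence >1.5 N (all of step 2 and x of tile_edge_left in the frame of fence between -0.0018 and 0.003 m and x of tile_edge_right in the frame of fence between -0.0018 and 0.003 m and angle between tile's own z axis and vertical below 0.03 rad and contact force between spacer and tile above 1.5 N and contact force between tile and fence above 1.5 N and contact force between the fingers and spacer above 2 N); the arm keeps its last pose, push and grip.
It fails at once if the spacer is forced against a block with a narrow gap (over 30 N) (contact force between spacer and block_mid above 30 N or contact force between spacer and block_narrow above 30 N).
It fails at once if the ceramic tile is pressed harder than 50 N (contact force between spacer and tile above 50 N or contact force between tile and fence above 50 N).
It fails at once if the dish, probe holder or iron stand is moved over 20 mm (distance of any of dish, probe_holder, iron_stand from where it was at the start of the episode above 0.02 m).
It also fails if it takes over 51 s, if anything falls off the work surface, if the arm or the gripper's body presses on something with over 40 N, if the wrist force passes 120 N, or if a joint passes its speed limit or range.

## Robot

A 6-joint arm with a two-finger parallel gripper is mounted at the origin on the work surface. World frame = base frame: x ahead of the robot, y to its left, z up, the work surface at z = 0. Lengths are in m, angles in rad, forces in N, time in s.
With the tool pointing down it reaches from about 0.375 to 0.9 m from the base axis. Payload 3.1 kg.
Tool frame: the origin (TCP) lies at the very end of the fingers, on their centre line; the grasp point (between the pads) lies 19 mm behind it (hold_point_z is the distance from the TCP to the grasp point, in m); z points along the fingers, x is the direction in which the jaws open and shut, and the axes are right-handed (so a half turn about z gives the same grasp; the last joint's range is limited). The gripper opens to 87 mm and grips with 3 to 60 N. Pads are 19 mm wide; open, the fingers measure 117 mm over their backs; the gripper's body (75 mm by 190 mm) begins 51 mm behind the grasp point.
Start: joints at [-1.367, 0.527, 1.433, -0, 1.181, -0.178], TCP at [0.233, -0.58, 0.223] pointing down, gripper open.
Joint ranges: [-3.08, 3.08], [-0.75, 2.2], [0.22, 2.44], [-1.43, 4.57], [0, 2.65], [-2.85, 2.85]. Speed limits (rad/s): [2.79, 2.79, 3.14, 3.14, 3.14, 3.14].

## Interface

Orientations are given as a unit quaternion [x, y, z, w].
In Python, from rig import * gives the robot as it stands.
- The arm moves only by the tool carry_out, never from a script. Its argument "deltas" is a list of rows, each a list of 7 numbers: the closure, from -1 (fully open) to 1 (shut), then the shift along the tool's x, y, z in units of 25 mm (1.0 is 25 mm), then the turn, a rotation vector about the tool's x, y, z in degrees. In form: [[jaw, x, y, z, rx, ry, rz], ...]. A call has 1 to 8 rows; each row is the pose to reach, as a shift and turn from the pose commanded when the call began, along the tool's axes at that moment; what a row does not reach only later rows make up. A row lasts 1/10 s, in which the tool goes at most 50 mm and 8.59 degrees, less where a joint would pass 70% of its speed; a pose out of reach is approached as far as the arm can. A call with a gripper value outside its range is refused whole. The fingers move at their own pace and stop on an object; "force" is the grip in N (left out, the last holds). Time passes only in rows, so rows that repeat a pose let the fingers close. It gives the time, the measured TCP pose, the force and the opening at its end, in the units of the state.
- get_obs(): the state, without advancing time (a new reading comes with each control period).
- camera(name): name is "side" or "top" or "wrist"; returns (picture, depth): 400x640x3 uint8, red, green, blue; 400x640 float32, m along the optical axis (not along the pixel's ray), 0 where there is no reading.
- camera_info(name): a dict with "mtx" (3x3 intrinsics, pixels), "origin" and "rotation" of the camera in the world. Camera axes: x right, y down, z forward; pixel columns grow to the right and rows downward; lengths in m; the calibration is good to about 2 mm. A picture is of the moment at which its call begins: read the wrist's pose just before it. camera_info takes no time and is no camera call; for the wrist camera it gives the pose at the moment of the call.
- hand_in(): hands the job in, once; it reports no verdict.
Trained networks look in the newest picture that a camera, given by its name, has taken for a name from the list of things; names that differ only in an ending like _2 or _b are one class to them, and where a whole thing is asked for, a point or a joint stands for the part that bears it (a point fixed in the world has none). Each returns a list of dicts, best first, with "score" (0 to 1); they miss things now and then, are a little off and sometimes report something else, mostly with a low value. They report only what shows in the picture. A call takes as long as a camera call. They do not tell look-alikes from the thing itself.
- spot_in(camera, target): "pixel" ([row, column] in pixels, amid what is visible of it).
The state is a dict: "time": time; "q": joint angles; "joint_velocities": joint speeds; "joint_torque": joint torques, N m; "position": TCP position; "tool_rot": TCP orientation; "ft_force": force on the tool from outside, world axes, zero at the start; "moment": the same for the moment, N m; "grip_width": finger opening in m.
Only numpy, scipy, OpenCV 4.12 (cv2) and the standard library are available. Lean on these libraries where they do the work, as an engineer would, in place of code of your own. Each camera call takes 0.05 s, during which the arm holds its last target.

## Working session

There is one attempt and no reset: what is moved stays moved. The work goes in short steps, Python scripts to look and compute and a tool call to move; the robot and the scene stay as the last step left them, time stands still between calls to the robot, and variables do not carry over. Pictures are saved under pics/ and viewed, and the job is handed in when it is done.

Besides the shell and the picture viewer there is one more tool, called after "Call:" as a command line: name --pt "numbers of a row" for each row, then --argument value for the rest. carry_out: Moves the arm, as the interface text tells. Its arguments: {"type":"object","properties":{"deltas":{"type":"array"},"force":{"type":"number"}},"required":["deltas"]}

```bash
mkdir -p pics
python3 - <<'E'
from rig import *
import cv2,numpy as np
o=get_obs();print({k:np.round(v,3) for k,v in o.items()})
for n in ["top","side"]:
    im,d=camera(n);cv2.imwrite(f"pics/{n}0.png",im[:,:,::-1]);np.savez(f"{n}0.npz",im=im,d=d)
    i=camera_info(n);print(n,{k:np.round(v,3).tolist() for k,v in i.items()})
    for t in ["spacer","block_wide","tile","fence","jig"]:
        print(t,[(np.round(r["pixel"]).tolist(),round(r["score"],2)) for r in spot_in(n,t)])
E
```

```text
{'time': np.float64(0.0), 'q': array([-1.367,  0.528,  1.434,  0.   ,  1.181, -0.178]), 'joint_velocities': array([-0.   ,  0.   , -0.001,  0.   , -0.   ,  0.001]), 'joint_torque': array([  0.   , -44.004, -17.659,   0.063,   0.058,  -0.   ]), 'position': array([ 0.233, -0.579,  0.222]), 'tool_rot': array([ 0.828, -0.56 , -0.001, -0.001]), 'ft_force': array([0.499, 0.572, 0.788]), 'moment': array([-0.008,  0.023,  0.016]), 'grip_width': np.float64(0.087)}
top {'mtx': [[427.631, 0.0, 323.309], [0.0, 427.631, 194.488], [0.0, 0.0, 1.0]], 'origin': [0.441, -0.024, 0.943], 'rotation': [0.715, -0.696, 0.039, -0.054]}
spacer [([215.0, 226.0], 0.96), ([242.0, 220.0], 0.73), ([226.0, 193.0], 0.72), ([209.0, 160.0], 0.7), ([204.0, 327.0], 0.26)]
block_wide [([208.0, 313.0], 0.64)]
tile [([179.0, 325.0], 0.72)]
fence [([165.0, 324.0], 0.58)]
jig [([193.0, 317.0], 0.87), ([201.0, 347.0], 0.2)]
side {'mtx': [[403.625, 0.0, 325.357], [0.0, 403.625, 195.493], [0.0, 0.0, 1.0]], 'origin': [0.268, 0.606, 0.557], 'rotation': [-0.197, 0.872, -0.437, 0.102]}
spacer [([330.0, 254.0], 0.88), ([296.0, 332.0], 0.73), ([313.0, 298.0], 0.59), ([265.0, 300.0], 0.59)]
block_wide [([220.0, 330.0], 0.62)]
tile [([204.0, 312.0], 0.73)]
fence [([201.0, 297.0], 0.87), ([309.0, 299.0], 0.61)]
jig [([220.0, 321.0], 0.96)]
```

View pics/top0.png

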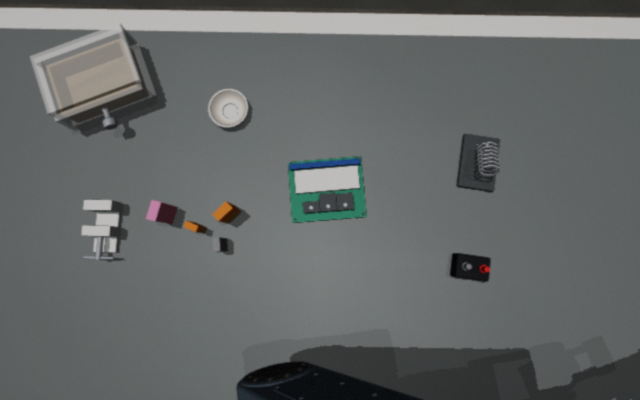

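View pics/side0.png

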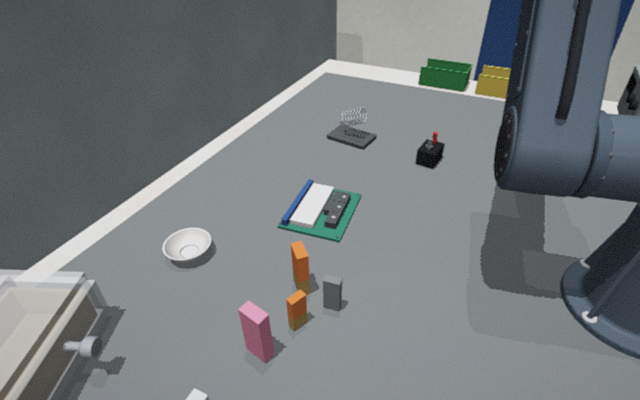

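Run:
```python
import cv2
a=cv2.imread("pics/top0.png")[140:270,130:420];cv2.imwrite("pics/top0c.png",cv2.resize(a,(0,0),fx=2.7,fy=2.7,interpolation=2))
a=cv2.imread("pics/side0.png")[170:360,220:420];cv2.imwrite("pics/side0c.png",cv2.resize(a,(0,0),fx=3,fy=3,interpolation=2))
```

```text
(no output)
```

View pics/top0c.png

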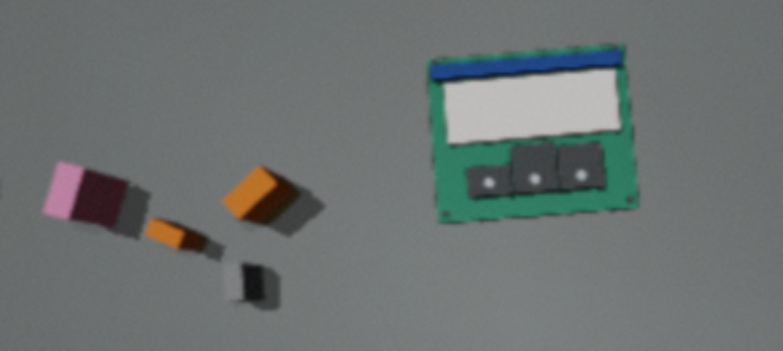

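View pics/side0c.png

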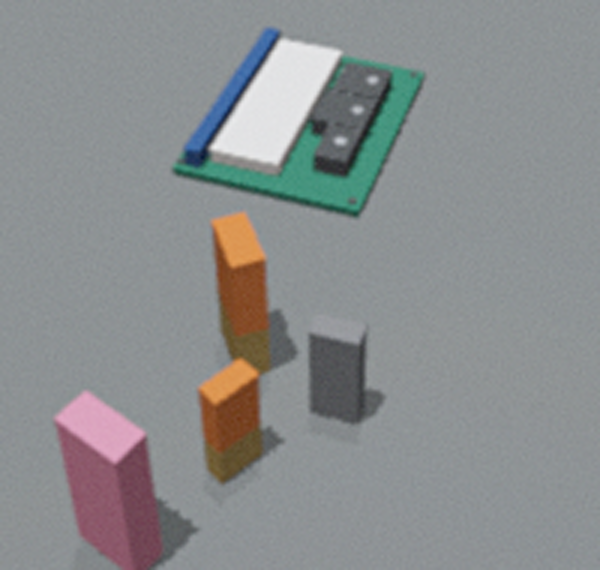

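Candidates (top view, row/column): big orange (213,227), small orange (227,193), pink (211,160) and grey (243,221). The small orange one, at (310,298) in the side view, is the smaller of the orange pair and has a brass foot, so it is the spacer. The crops above already show it enlarged. The left (+y) block at top (207,310) is the shortest, so it leaves the wide gap.

```bash
cat > h.py <<'E'
from rig import *
import cv2,numpy as np
from scipy.spatial.transform import Rotation as R
def cam(n,inf=None):
    i=inf or camera_info(n);r=np.array(i["rotation"]);r=R.from_quat(r).as_matrix() if r.size==4 else r
    return np.array(i["mtx"]),np.array(i["origin"]),r
def cloud(d,c):
    K,o,r=c;v,u=np.mgrid[:d.shape[0],:d.shape[1]]
    p=np.stack([(u-K[0,2])/K[0,0]*d,(v-K[1,2])/K[1,1]*d,d],-1)
    return p@r.T+o
def toz(px,z,c):  # (row,col)->world at height z
    K,o,r=c;w=r@np.array([(px[1]-K[0,2])/K[0,0],(px[0]-K[1,2])/K[1,1],1]);return o+w*(z-o[2])/w[2]
def proj(P,c):
    K,o,r=c;p=(np.atleast_2d(P)-o)@r;q=p@K.T;return q[:,[1,0]]/q[:,2:]
def rect(pts):
    (c,s,a)=cv2.minAreaRect((pts[:,:2]*1000).astype(np.float32));return np.round(c,1),np.round(s,1),round(a,1)
E
python3 - <<'E'
from h import *
z=np.load("top0.npz");im=z["im"];d=z["d"];c=cam("top");P=cloud(d,c)
hsv=cv2.cvtColor(im,cv2.COLOR_RGB2HSV);H,S,V=[hsv[...,k] for k in range(3)]
org=((H<20)&(S>120)&(V>60))
n,l,st,ce=cv2.connectedComponentsWithStats(org.astype(np.uint8))
for k in range(1,n):
    if st[k,4]>20:
        p=P[l==k];zt=np.percentile(p[:,2],90);q=p[p[:,2]>zt-.008];print(ce[k],len(p),"ztop",zt,rect(q),np.round(p.mean(0),3))
for nm,m in [("blue",(H>100)&(H<125)&(S>150)&(V>60)),("green",(H>60)&(H<95)&(S>80)),("white",(S<40)&(V>150))]:
    m=m.copy();m[:140]=0;m[240:]=0;m[:,:270]=0;m[:,400:]=0
    p=P[m];print(nm,len(p),rect(p),np.round(np.median(p[:,2]),4))
m=(V<75);m[:,:295]=0;m[:,360:]=0;m[:190]=0;m[215:]=0
print("blk",rect(P[m]),P[m][:,2].mean())
print(R.from_quat(get_obs()["tool_rot"]).as_matrix().round(3))
K,o,r=cam("wrist");print(K,o,r)
E
```

```text
[222.53554502 210.74407583] 211 ztop 0.09548999104756917 (array([515.6, 197. ]), array([20.2, 38.4]), 45.3) [0.516 0.196 0.092]
[191.21621622 225.78378378] 111 ztop 0.07006452388507456 (array([485. , 266.8]), array([29.1, 14.2]), 68.0) [0.485 0.266 0.066]
[484.1        268.52857143] 70 ztop 0.07582462094905332 (array([ 426. , -181.5]), array([315.5,  10.2]), 86.2) [ 0.416 -0.324  0.089]
blue 400 (array([631. ,  -2.4]), array([ 12.4, 155.3]), 6.1) 0.0243
green 1724 (array([544.4, -12.9]), array([207. , 164.6]), 6.2) 0.0086
white 1411 (array([531.9, -16.7]), array([181.5, 139.1]), 6.4) 0.0206
blk (array([520.7, -31.9]), array([118.3, 106.3]), 36.6) 0.027625377588451756
[[ 0.373 -0.928 -0.   ]
 [-0.928 -0.373  0.   ]
 [-0.     0.    -1.   ]]
[[319.64233286   0.         317.81677721]
 [  0.         319.64233286 200.99798518]
 [  0.           0.           1.        ]] [ 0.30936151 -0.54909271  0.38483555] [[ 3.72964289e-01 -8.85985836e-01 -2.75548069e-01]
 [-9.27845671e-01 -3.56208836e-01 -1.10533593e-01]
 [-2.21458700e-04  2.96891166e-01 -9.54911298e-01]]
```

```bash
cat >> h.py <<'E'
def row(x,y,z,yaw,jaw=-1):
    "delta row to reach TCP x,y,z, tool x axis at world yaw deg, pointing down"
    o=get_obs();M=R.from_quat(o["tool_rot"]).as_matrix();a=np.radians(yaw)
    T=np.array([[np.cos(a),np.sin(a),0],[np.sin(a),-np.cos(a),0],[0,0,-1.]])
    d=M.T@(np.array([x,y,z])-o["position"])/0.025
    rv=np.degrees(R.from_matrix(M.T@T).as_rotvec())
    print("t",round(float(o["time"]),2),"row",[jaw]+np.round(d,3).tolist()+np.round(rv,2).tolist(),"dist",np.linalg.norm(d)*25)
E
python3 - <<'E'
from h import *
row(.45,-.13,.24,-40)
z=np.load("top0.npz");P=cloud(z["d"],cam("top"));p=P[195:225,145:175].reshape(-1,3);print("pink z",p[:,2].max(),p[p[:,2]>p[:,2].max()-.01].mean(0))
p=P[235:250,212:230].reshape(-1,3);print("grey",p[:,2].max(),p[p[:,2]>p[:,2].max()-.01].mean(0))
E
```

```text
t 0.6 row [-1, -13.466, -14.766, -0.698, 0.0, 0.0, -28.12] dist 499.905417302008
pink z 0.9427805343229398 [ 0.44148608 -0.02445171  0.94278053]
grey 0.9427805343229398 [ 0.44148608 -0.02445171  0.94278053]
```

Call:
carry_out --pt "-1 -13.5 -14.8 -0.7 0 0 -28" --pt "-1 -13.5 -14.8 -0.7 0 0 -28" --pt "-1 -13.5 -14.8 -0.7 0 0 -28" --pt "-1 -13.5 -14.8 -0.7 0 0 -28" --pt "-1 -13.5 -14.8 -0.7 0 0 -28" --pt "-1 -13.5 -14.8 -0.7 0 0 -28" --pt "-1 -13.5 -14.8 -0.7 0 0 -28" --pt "-1 -13.5 -14.8 -0.7 0 0 -28"

```text
time: 1.4
position: [0.4073, -0.2182, 0.237]
tool_rot: [0.939, -0.343, 0.001, 0.0]
ft_force: [0.2, -0.1, 0.7]
grip_width: 0.087
```

Run:
```python
from h import *
row(.49,.26,.24,-22)
z=np.load("top0.npz");P=cloud(z["d"],cam("top"));P=np.where(z["d"][...,None]>0,P,0)
for n,s in [("pink",np.s_[195:225,145:175]),("grey",np.s_[235:252,210:235])]:
    p=P[s].reshape(-1,3);q=p[p[:,2]>p[:,2].max()-.01];print(n,p[:,2].max(),rect(q))
```

```text
t 1.4 row [-1, -9.806, -16.754, -0.131, 0.01, -0.07, -18.16] dist 485.34145284069706
pink 0.10036659011114635 (array([513., 334.]), array([21.3, 39.7]), 76.1)
grey 0.07317223702508058 (array([449.2, 211.6]), array([27.5, 14.6]), 9.7)
```

Call:
carry_out --pt "-1 -9.8 -16.8 0 0 0 -18" --pt "-1 -9.8 -16.8 0 0 0 -18" --pt "-1 -9.8 -16.8 0 0 0 -18" --pt "-1 -9.8 -16.8 0 0 0 -18" --pt "-1 -9.8 -16.8 0 0 0 -18" --pt "-1 -9.8 -16.8 0 0 0 -18" --pt "-1 -9.8 -16.8 0 0 0 -18" --pt "-1 -9.8 -16.8 0 0 0 -18"

```text
time: 2.2
position: [0.4753, 0.1764, 0.2369]
tool_rot: [0.981, -0.192, 0.001, -0.0]
ft_force: [1.4, -0.6, 0.8]
grip_width: 0.0871
```

Run:
```python
from h import *
row(.485,.267,.2,-22)
```

```text
t 2.2 row [-1, -1.008, -3.504, 1.476, -0.02, -0.06, -0.11] dist 98.34372367831782
```

Call:
carry_out --pt "-1 -1 -3.5 1.0 0 0 0" --pt "-1 -1 -3.5 1.0 0 0 0" --pt "-1 -1 -3.5 1.0 0 0 0" --pt "-1 -1 -3.5 1.0 0 0 0"

```text
time: 2.6
position: [0.4844, 0.2653, 0.2111]
tool_rot: [0.982, -0.191, -0.0, 0.001]
ft_force: [0.8, -0.3, 0.2]
grip_width: 0.087
```

Run:
```python
from h import *
c=cam("wrist");im,d=camera("wrist");cv2.imwrite("pics/w1.png",im[:,:,::-1]);P=cloud(d,c);P[d==0]=0
hsv=cv2.cvtColor(im,cv2.COLOR_RGB2HSV);H,S,V=[hsv[...,k] for k in range(3)]
n,l,st,ce=cv2.connectedComponentsWithStats(((H<22)&(S>110)&(V>50)).astype(np.uint8))
for k in range(1,n):
    if st[k,4]>40:
        p=P[l==k];zt=np.percentile(p[:,2],95);q=p[p[:,2]>zt-.005];print(ce[k].round(),st[k],"ztop",zt.round(4),rect(q))
print([(np.round(r["pixel"]),r["score"]) for r in spot_in("wrist","spacer")])
row(.485,.267,.2,-22)
```

```text
[317. 183.] [310 163  15  39 519] ztop 0.069 (array([484.1, 267.6]), array([28.2, 13. ]), 68.3)
[369. 234.] [ 346  205   52   57 1785] ztop 0.0938 (array([526.3, 215.7]), array([68.5, 40.6]), 57.8)
[144. 298.] [131 271  31  57 598] ztop 0.3023 (array([451.4, 310.6]), array([15.6,  2.8]), 65.3)
[492. 298.] [474 271  31  57 628] ztop 0.3022 (array([539.9, 274.9]), array([15. ,  2.8]), 70.1)
[464. 350.] [ 293  338  321   22 4485] ztop 0.312 (array([525.7, 277.3]), array([ 7.9, 79.4]), 68.9)
[(array([180., 317.]), 0.9), (array([233., 368.]), 0.66), (array([109., 312.]), 0.62), (array([235., 306.]), 0.6)]
t 2.7 row [-1, -0.044, -0.125, 0.469, 0.03, -0.01, -0.16] dist 12.17940106263657
```

View pics/w1.png

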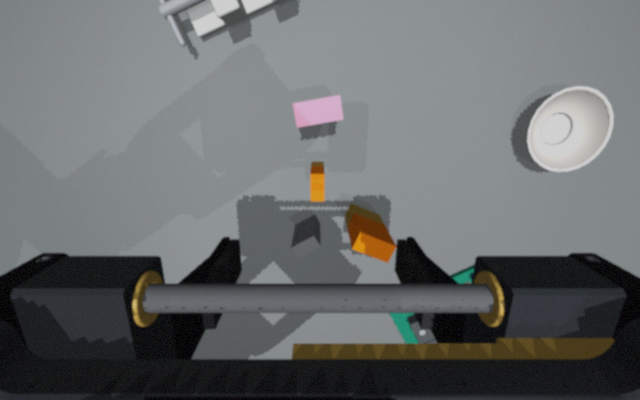

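The wrist view shows the small orange spacer at (183,317), with its width along image vertical and the big one at (235,370), clear of the finger line. Top and wrist agree on about (484.5, 267.3) mm at 68°. I'll narrow the jaws and descend.

Call:
carry_out --pt "-0.15 -0.03 -0.08 0.5 0 0 0" --pt "-0.15 -0.03 -0.08 2 0 0 0" --pt "-0.15 -0.03 -0.08 3.5 0 0 0" --pt "-0.15 -0.03 -0.08 5 0 0 0" --pt "-0.15 -0.03 -0.08 6.5 0 0 0" --pt "-0.15 -0.03 -0.08 7 0 0 0" --pt "-0.15 -0.03 -0.08 7 0 0 0"

```text
time: 3.4
position: [0.4838, 0.2654, 0.0348]
tool_rot: [0.981, -0.193, -0.002, 0.001]
ft_force: [-0.2, -0.5, 0.4]
grip_width: 0.0509
```

Call:
carry_out --pt "1 0 0 0 0 0 0" --pt "1 0 0 0 0 0 0" --pt "1 0 0 0 0 0 0" --pt "1 0 0 0 0 0 0" --pt "1 0 0 0 0 0 0" --pt "1 0 0 0 0 0 0" --force 40

```text
time: 4.0
position: [0.4852, 0.2669, 0.0371]
tool_rot: [0.981, -0.192, 0.0, -0.0]
ft_force: [-0.7, 0.5, 3.7]
grip_width: 0.0137
```

Call:
carry_out --pt "1 0 0 -0.5 0 0 0" --pt "1 0 0 -1.5 0 0 0" --pt "1 0 0 -3 0 0 0" --pt "1 0 0 -4.5 0 0 0" --pt "1 0 0 -5.4 0 0 0" --pt "1 0 0 -5.4 0 0 0"

```text
time: 4.6
position: [0.4873, 0.2677, 0.1757]
tool_rot: [0.981, -0.192, 0.004, -0.002]
ft_force: [1.0, 0.3, -1.1]
grip_width: 0.014
```

Run:
```python
from h import *
a=np.radians(6.1);ex=np.array([np.cos(a),np.sin(a)]);ey=np.array([-ex[1],ex[0]])
J=np.array([.631,-.0024])-.046*ex;print("jig",J)
t=J-.0235*ex+.037*ey;print("wide gap",t)
row(t[0],t[1],.17,6.1,1)
print(get_obs()["grip_width"])
# look for jig detail: where's the best view. also top picture again
im,d=camera("top");cv2.imwrite("pics/top1.png",im[:,:,::-1])
```

```text
jig [ 0.58526045 -0.00728815]
wide gap [0.55796174 0.02700515]
t 4.6 row [1, 6.239, 7.856, 0.227, -0.22, -0.45, -28.21] dist 250.86325512495495
0.013984050934189404
```

Call:
carry_out --pt "1 0.5 0.7 0 0 0 -4" --pt "1 1.5 1.8 0 0 0 -12" --pt "1 3 3.5 0 0 0 -20" --pt "1 4.5 5.2 0 0 0 -28" --pt "1 5.48 6.45 0 0 0 -28" --pt "1 5.48 6.45 1.2 0 0 -28" --pt "1 5.48 6.45 2.2 0 0 -28" --pt "1 5.48 6.45 2.2 0 0 -28"

```text
time: 5.45
position: [0.5471, 0.0652, 0.1121]
tool_rot: [0.999, 0.05, -0.006, -0.001]
ft_force: [-0.8, 0.1, -0.4]
grip_width: 0.0136
```

Run:
```python
from h import *
ps=[];
for k in range(3):
    c=cam("wrist");im,d=camera("wrist");o=get_obs();ps.append(o["position"])
    print(o["position"].round(4),R.from_quat(o["tool_rot"]).as_euler("xyz",degrees=True).round(2),c[1].round(4))
cv2.imwrite("pics/w2.png",im[:,:,::-1]);np.savez("w2.npz",im=im,d=d,K=c[0],o=c[1],r=c[2])
for t in ["block_wide","block_mid","block_narrow","tile","fence","tile_edge_left"]:print(t,[(np.round(r["pixel"]),round(r["score"],2)) for r in spot_in("wrist",t)])
```

```text
[0.5485 0.0657 0.1139] [-179.92    0.43    5.83] [0.5408 0.1471 0.2745]
[0.5499 0.066  0.1153] [-179.96    0.22    5.88] [0.5415 0.1476 0.2763]
[0.5509 0.0662 0.1164] [-1.7999e+02  5.0000e-02  5.9100e+00] [0.5423 0.1479 0.2777]
block_wide [(array([233., 291.]), 0.79)]
block_mid [(array([328., 312.]), 0.85), (array([233., 362.]), 0.58)]
block_narrow []
tile [(array([234., 363.]), 0.89)]
fence [(array([231., 360.]), 0.68), (array([226., 403.]), 0.56)]
tile_edge_left [(array([232., 362.]), 0.71)]
```

View pics/w2.png

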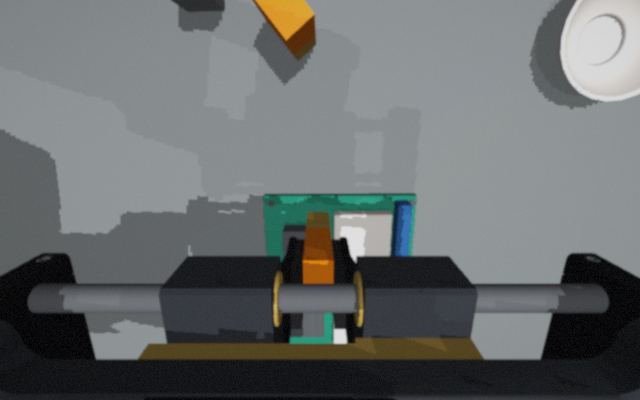

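The wide block is at (233,291) and the tile at (234,363). The held spacer hides the gap, so I'll shift along −y to get a clear look.

Call:
carry_out --pt "1 0 1 0 0 0 0" --pt "1 0 2.2 0 0 0 0" --pt "1 0 3.1 0 0 0 0" --pt "1 0 3.1 0 0 0 0" --pt "1 0 3.1 0 0 0 0" --pt "1 0 3.1 0 0 0 0" --pt "1 0 3.1 0 0 0 0"

```text
time: 6.6
position: [0.5588, -0.0102, 0.1166]
tool_rot: [0.999, 0.052, -0.0, -0.0]
ft_force: [0.5, -0.2, -0.2]
grip_width: 0.0136
```

Run:
```python
from h import *
for k in range(2):
    o=get_obs();c=cam("wrist");im,d=camera("wrist")
    print(o["position"].round(4),R.from_quat(o["tool_rot"]).as_euler("xyz",degrees=True).round(2),c[1].round(4))
cv2.imwrite("pics/w3.png",im[:,:,::-1]);np.savez("w3.npz",im=im,d=d,K=c[0],o=c[1],r=c[2])
cv2.imwrite("pics/w3c.png",cv2.resize(im[80:270,220:440,::-1],(0,0),fx=3,fy=3,interpolation=2))
```

```text
[ 0.5588 -0.0102  0.1166] [-1.7998e+02  1.0000e-02  5.9500e+00] [0.5505 0.0718 0.2789]
[ 0.5589 -0.0103  0.1166] [-1.7999e+02  1.0000e-02  5.9600e+00] [0.5505 0.0717 0.2789]
```

View pics/w3.png

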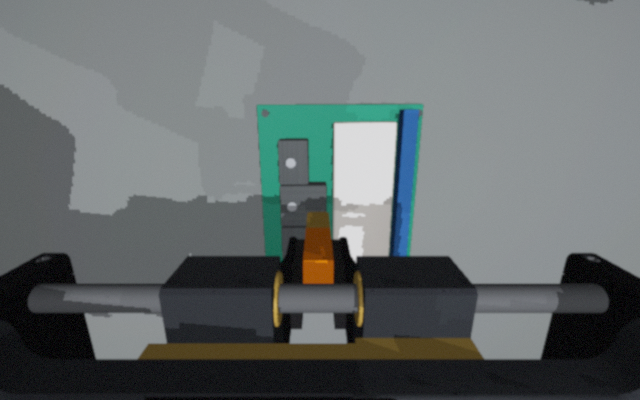

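View pics/w3c.png

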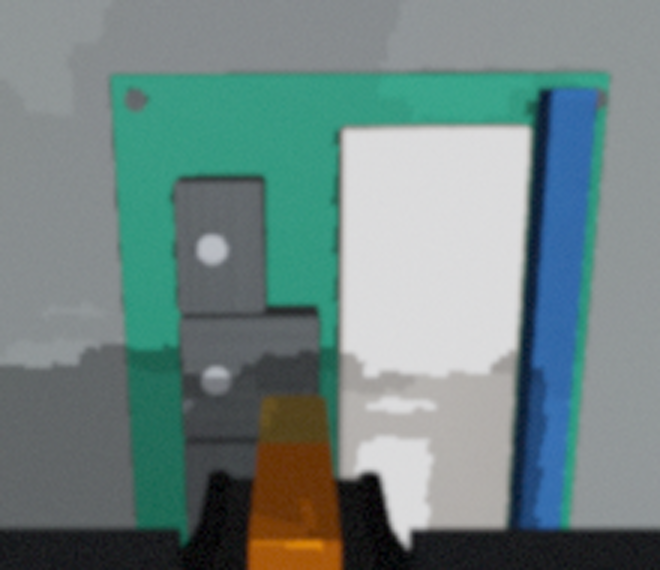

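```bash
cat > an.py <<'E'
from h import *
def edges(f,rows,lo,hi,sgn,ch=None):
    im=f["im"].astype(float).mean(2) if ch is None else f["im"][...,ch].astype(float)
    g=cv2.Sobel(cv2.GaussianBlur(im,(0,0),1),cv2.CV_64F,1,0);out=[]
    for r in rows:
        s=np.clip(sgn*g[r,lo:hi],0,None);k=s.argmax();a,b=max(k-2,0),k+3;w=s[a:b];out.append((r,lo+a+(w*np.arange(len(w))).sum()/w.sum()))
    return np.array(out)
E
python3 - <<'E'
from an import *
f=np.load("w3.npz");c=(f["K"],f["o"],f["r"])
a=np.radians(6.1)
def rep(n,e,z,a):
    ex=np.array([np.cos(a),np.sin(a)]);ey=np.array([-ex[1],ex[0]])
    W=np.array([toz(x,z,c)[:2] for x in e]);X,Y=W@ex,W@ey;p=np.polyfit(Y,X,1)
    r=X-np.polyval(p,Y);print(n,"x'@y mean",(X.mean()*1e3).round(2),"slope deg",np.degrees(np.arctan(p[0])).round(2),"rms mm",(r.std()*1e3).round(2),"y rng",(Y.min()*1e3).round(),(Y.max()*1e3).round());return p
R1=range(126,185,3)
fe=rep("fence face top",edges(f,range(115,200,3),395,408,1,2),.024,a)
tl=rep("tile left",edges(f,range(126,200,3),326,342,1,0),.020,a)
tr=rep("tile right",edges(f,range(126,200,3),388,402,-1,0),.020,a)
bf=rep("block front",edges(f,range(143,178,2),303,316,1,1),.024,a)
bb=rep("block back",edges(f,range(143,178,2),273,285,-1,1),.024,a)
jl=rep("jig left",edges(f,range(110,180,3),252,266,-1,0),.008,a)
# vertical extents: block left edge & jig
im=f["im"].astype(float).mean(2);g=cv2.Sobel(cv2.GaussianBlur(im,(0,0),1),cv2.CV_64F,0,1)
for n,cs,lo,hi,z in [("tile yend",range(345,390,4),115,130,.02)]:
    for col in list(cs)[::4]:
        k=lo+abs(g[lo:hi,col]).argmax();w=toz((k,col),z,c)
        print(n,k,w.round(4))
for col in (285,293,303):
    for lo,hi in ((132,145),(178,190)):
        k=lo+abs(g[lo:hi,col]).argmax();w=toz((k,col),.024,c);ex=np.array([np.cos(a),np.sin(a)]);ey=np.array([-ex[1],ex[0]]);print("blk row",col,k,"y'",w[:2]@ey)
o=get_obs();p=o["position"][:2];print("TCP x'y'",p@ex,p@ey)
# spacer foot
for zf in (.080,):
    rep("spL",edges(f,range(214,226),302,312,1,0),zf,a);rep("spR",edges(f,range(214,226),323,334,-1,0),zf,a)
E
python3 - <<'E'
import cv2
a=cv2.imread("pics/w3.png")[195:270,285:350];cv2.imwrite("pics/w3s.png",cv2.resize(a,(0,0),fx=8,fy=8,interpolation=0))
E
```

```text
fence face top x'@y mean 621.06 slope deg -0.13 rms mm 0.07 y rng -65.0 3.0
tile left x'@y mean 567.58 slope deg -0.4 rms mm 0.02 y rng -65.0 -6.0
tile right x'@y mean 617.92 slope deg -0.34 rms mm 0.09 y rng -65.0 -6.0
block front x'@y mean 547.8 slope deg -0.27 rms mm 0.08 y rng -46.0 -18.0
block back x'@y mean 522.67 slope deg -0.22 rms mm 0.31 y rng -46.0 -18.0
jig left x'@y mean 505.18 slope deg -0.1 rms mm 0.14 y rng -51.0 6.0
tile yend 122 [0.5736 0.0586 0.02  ]
tile yend 122 [0.5862 0.06   0.02  ]
tile yend 122 [0.5987 0.0613 0.02  ]
blk row 285 138 y' -0.014540534483773125
blk row 285 186 y' -0.0535186098670501
blk row 293 137 y' -0.013778898531855188
blk row 293 186 y' -0.05353399856339048
blk row 303 137 y' -0.013796316413087133
blk row 303 186 y' -0.053553235304494774
TCP x'y' 0.5546542311900162 -0.0697112974191989
spL x'@y mean 547.17 slope deg 4.11 rms mm 0.11 y rng -66.0 -58.0
spR x'@y mean 562.02 slope deg -4.14 rms mm 0.06 y rng -66.0 -58.0
```

View pics/w3s.png

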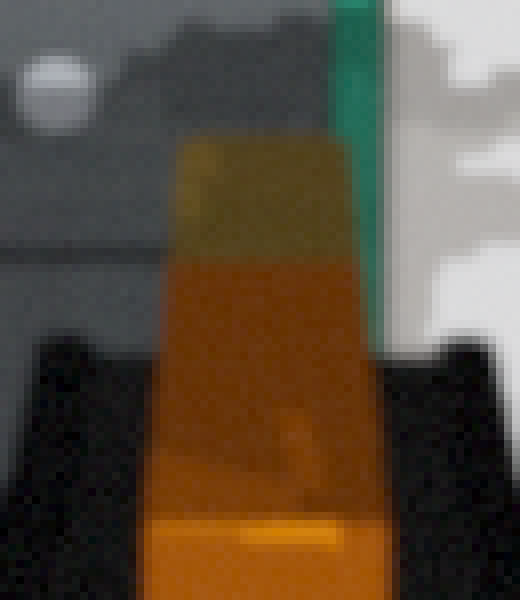

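Edges measured along the jig x axis: block front 547.8, tile edge 567.6 (gap 19.8, centre 557.7), spacer centre 554.65. I need +3.05 mm in x and +36.7 mm in jig y.

Call:
carry_out --pt "1 0.05 -0.7 0 0 0 0" --pt "1 0.118 -1.468 0 0 0 -0.4" --pt "1 0.118 -1.468 0.4 0 0 -0.4" --pt "1 0.118 -1.468 1.0 0 0 -0.4" --pt "1 0.118 -1.468 1.7 0 0 -0.4" --pt "1 0.118 -1.468 1.8 0 0 -0.4" --pt "1 0.118 -1.468 1.8 0 0 -0.4" --pt "1 0.118 -1.468 1.8 0 0 -0.4"

```text
time: 7.5
position: [0.5587, 0.0253, 0.0718]
tool_rot: [0.999, 0.055, 0.0, 0.0]
ft_force: [0.3, -0.1, -0.5]
grip_width: 0.0137
```

Run:
```python
from an import *
for k in range(5):
    o=get_obs();c=cam("wrist");im,d=camera("wrist")
print(o["position"].round(4),R.from_quat(o["tool_rot"]).as_euler("xyz",degrees=True).round(2),o["ft_force"].round(1))
a=np.radians(6.1);ex=np.array([np.cos(a),np.sin(a)]);ey=np.array([-ex[1],ex[0]]);print(o["position"][:2]@ex,o["position"][:2]@ey)
cv2.imwrite("pics/w4.png",im[:,:,::-1]);np.savez("w4.npz",im=im,d=d,K=c[0],o=c[1],r=c[2])
cv2.imwrite("pics/w4c.png",cv2.resize(im[140:270,240:400,::-1],(0,0),fx=4.5,fy=4.5,interpolation=2))
im,d=camera("side");cv2.imwrite("pics/s4c.png",cv2.resize(im[140:270,240:400,::-1],(0,0),fx=4.5,fy=4.5,interpolation=2))
```

```text
[0.5588 0.0254 0.0722] [ 1.7998e+02 -8.0000e-02  6.2700e+00] [ 0.3  0.3 -1.2]
0.5583268065897653 -0.03416852265865267
```

View pics/w4c.png

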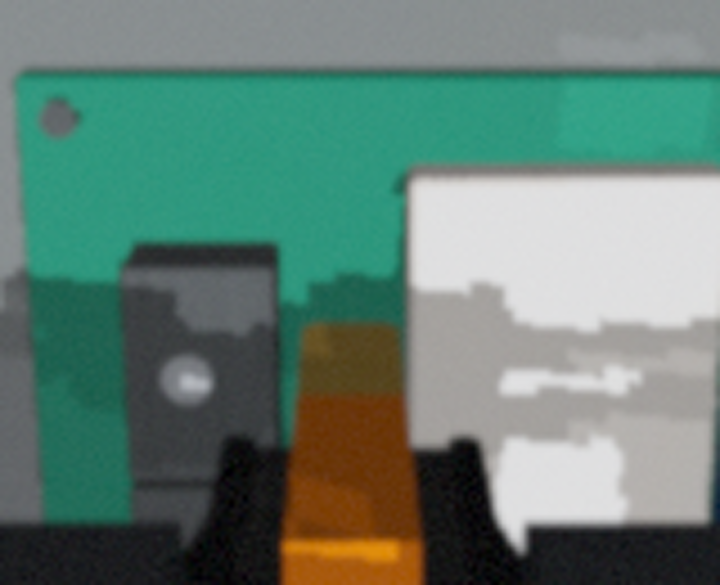

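View pics/s4c.png

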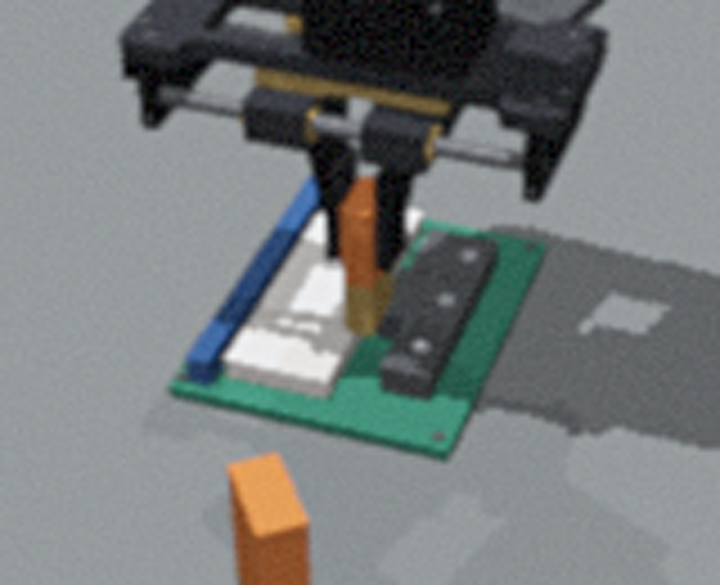

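Run:
```python
from an import *
f=np.load("w4.npz");c=(f["K"],f["o"],f["r"])
a=np.radians(6.1);ex=np.array([np.cos(a),np.sin(a)]);ey=np.array([-ex[1],ex[0]])
def rep(n,e,z):
    W=np.array([toz(x,z,c)[:2] for x in e]);X,Y=W@ex*1e3,W@ey*1e3;p=np.polyfit(Y,X,1);print(n,X.mean().round(2),Y.mean().round(1),np.degrees(p[0]).round(2),"at -33:",np.polyval(p,-33).round(2), "rms",(X-np.polyval(p,Y)).std().round(2))
rep("block",edges(f,range(200,236,2),295,308,1,1),.024)
rep("tile",edges(f,range(182,236,2),322,338,1,0),.020)
e1=edges(f,range(214,226),300,312,1,0);e2=edges(f,range(214,226),322,334,-1,0);print(e1[:3],e2[:3])
rep("spL",e1[:1],.0355);rep("spR",e2[:1],.0355)
```

```text
block 547.85 -29.2 1.11 at -33: 547.78 rms 0.16
tile 567.67 -23.9 -1.65 at -33: 567.93 rms 0.12
[[214.         306.3219687 ]
 [215.         306.24594365]
 [216.         306.19358054]] [[214.         326.36669132]
 [215.         326.39920841]
 [216.         326.41725931]]
spL 551.16 -22.7 -694.53 at -33: 675.6 rms 0.0
spR 564.4 -22.7 -712.27 at -33: 692.44 rms 0.0<stdin>:5: RankWarning: Polyfit may be poorly conditioned
<stdin>:5: RankWarning: Polyfit may be poorly conditioned
```

Spacer centre is 557.8 and gap centre 557.85, so it is aligned with about 3 mm clearance on each side. Descending.

Call:
carry_out --pt "1 0 -0.06 0.15 0 0 0" --pt "1 0 -0.06 0.3 0 0 0" --pt "1 0 -0.06 0.45 0 0 0" --pt "1 0 -0.06 0.6 0 0 0" --pt "1 0 -0.06 0.75 0 0 0" --pt "1 0 -0.06 0.9 0 0 0" --pt "1 0 -0.06 1.0 0 0 0" --pt "1 0 -0.06 1.0 0 0 0"

```text
time: 8.6
position: [0.5578, 0.027, 0.0461]
tool_rot: [0.999, 0.055, -0.0, -0.0]
ft_force: [-0.1, 0.2, -1.2]
grip_width: 0.0137
```

Call:
carry_out --pt "1 0 0 0 0 0 0" --pt "1 0 0 0 0 0 0" --pt "1 0 0 0 0 0 0"

```text
time: 8.9
position: [0.5583, 0.027, 0.0467]
tool_rot: [0.999, 0.055, 0.0, 0.0]
ft_force: [0.5, 0.3, -1.0]
grip_width: 0.0138
```

Call:
carry_out --pt "1 0 0 0.04 0 0 0" --pt "1 0 0 0.08 0 0 0" --pt "1 0 0 0.08 0 0 0" --pt "1 0 0 0.08 0 0 0" --pt "1 0 0 0.08 0 0 0"

```text
time: 9.4
position: [0.5583, 0.027, 0.0451]
tool_rot: [0.998, 0.055, 0.0, 0.0]
ft_force: [-0.6, 1.2, 6.4]
grip_width: 0.0138
```

Run:
```python
from an import *
for k in range(1):
    c=cam("wrist");im,d=camera("wrist");o=get_obs()
print(o["position"].round(4),R.from_quat(o["tool_rot"]).as_euler("xyz",degrees=True).round(2),o["ft_force"].round(1))
np.savez("w5.npz",im=im,d=d,K=c[0],o=c[1],r=c[2])
cv2.imwrite("pics/w5c.png",cv2.resize(im[140:270,240:400,::-1],(0,0),fx=4.5,fy=4.5,interpolation=2))
im,d=camera("side");cv2.imwrite("pics/s5c.png",cv2.resize(im[170:250,270:370,::-1],(0,0),fx=7,fy=7,interpolation=2))
```

```text
[0.5583 0.027  0.045 ] [ 1.7999e+02 -3.0000e-02  6.2800e+00] [-0.6 -0.2  6.7]
```

View pics/w5c.png

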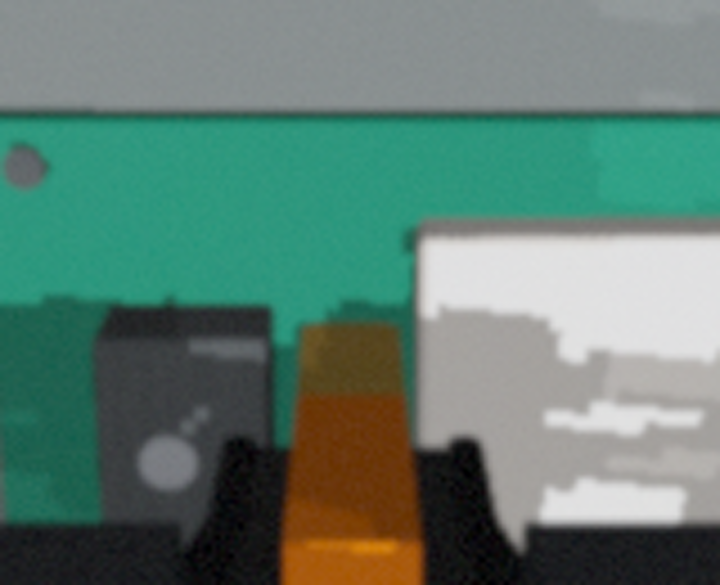

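View pics/s5c.png

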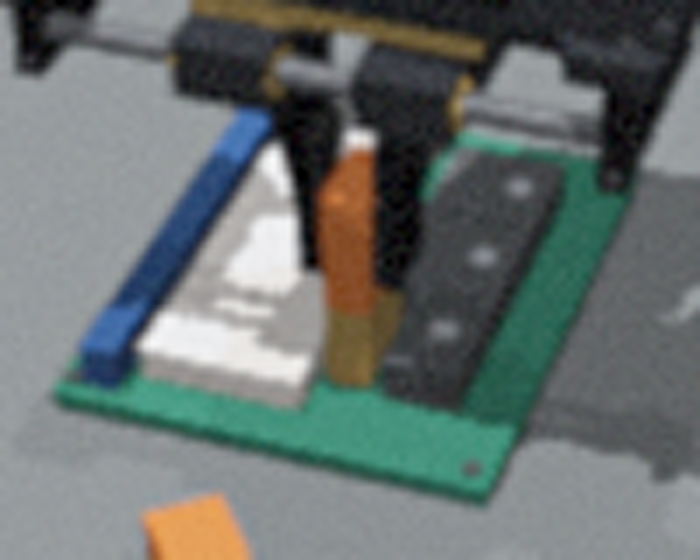

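The spacer is down on the plate (about 8 N), upright in the wide gap. Easing up 0.5 mm, then pushing slowly.

Call:
carry_out --pt "1 0 0 -0.02 0 0 0" --pt "1 0 0 -0.02 0 0 0" --pt "1 0.03 0 -0.02 0 0 0" --pt "1 0.06 0 -0.02 0 0 0" --pt "1 0.09 0 -0.02 0 0 0" --pt "1 0.12 0 -0.02 0 0 0" --pt "1 0.16 0 -0.02 0 0 0" --pt "1 0.16 0 -0.02 0 0 0"

```text
time: 10.3
position: [0.5589, 0.0272, 0.045]
tool_rot: [0.998, 0.055, -0.004, -0.0]
ft_force: [-5.6, -2.6, 8.5]
grip_width: 0.0138
```

Call:
carry_out --pt "1 0.02 0 0 0 0 0" --pt "1 0.04 0 0 0 0 0" --pt "1 0.04 0 0 0 0 0" --pt "1 0.04 0 0 0 0 0"

```text
time: 10.7
position: [0.5591, 0.0273, 0.045]
tool_rot: [0.998, 0.055, -0.004, -0.0]
ft_force: [-6.3, -2.8, 8.9]
grip_width: 0.014
```

Call:
carry_out --pt "1 0 0 -0.03 0 0 0" --pt "1 0 0 -0.05 0 0 0" --pt "1 0 0 -0.05 0 0 0" --pt "1 0 0 -0.05 0 0 0"

```text
time: 11.1
position: [0.5631, 0.0277, 0.0459]
tool_rot: [0.998, 0.055, -0.0, -0.0]
ft_force: [-0.1, -0.9, -1.1]
grip_width: 0.0135
```

Run:
```python
from an import *
for k in range(3):
    c=cam("wrist");im,d=camera("wrist");o=get_obs()
print(o["position"].round(4),R.from_quat(o["tool_rot"]).as_euler("xyz",degrees=True).round(2),o["ft_force"].round(1),o["moment"].round(2))
np.savez("w6.npz",im=im,d=d,K=c[0],o=c[1],r=c[2])
cv2.imwrite("pics/w6c.png",cv2.resize(im[140:270,240:400,::-1],(0,0),fx=4.5,fy=4.5,interpolation=2))
```

```text
[0.5631 0.0276 0.046 ] [-1.7999e+02  1.0000e-02  6.2800e+00] [-0.5 -0.8 -1.5] [0.01 0.08 0.02]
```

View pics/w6c.png

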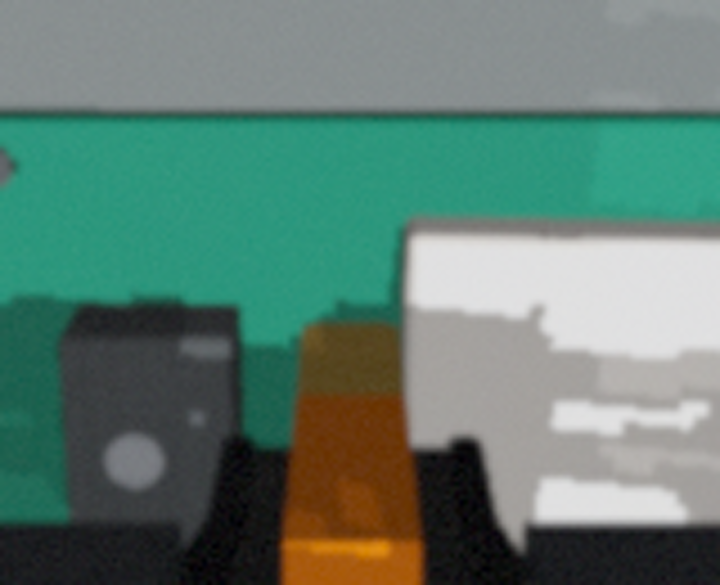

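It slid free: now +5 mm, touching the tile, foot about 1 mm above the plate. The arm is compliant (about 1.5–2 N/mm). Continuing to push.

Call:
carry_out --pt "1 0.02 0 0 0 0 0" --pt "1 0.04 0 0 0 0 0" --pt "1 0.06 0 0 0 0 0" --pt "1 0.08 0 0 0 0 0" --pt "1 0.1 0 0 0 0 0" --pt "1 0.12 0 0 0 0 0" --pt "1 0.12 0 0 0 0 0" --pt "1 0.12 0 0 0 0 0"

```text
time: 12.05
position: [0.5638, 0.0277, 0.046]
tool_rot: [0.998, 0.055, -0.002, -0.0]
ft_force: [-6.1, -2.0, 2.1]
grip_width: 0.0136
```

Call:
carry_out --pt "1 0.02 0 0 0 0 0" --pt "1 0.04 0 0 0 0 0" --pt "1 0.06 0 0 0 0 0" --pt "1 0.08 0 0 0 0 0" --pt "1 0.08 0 0 0 0 0" --pt "1 0.08 0 0 0 0 0" --pt "1 0.08 0 0 0 0 0"

```text
time: 12.75
position: [0.5642, 0.0278, 0.0458]
tool_rot: [0.998, 0.055, -0.004, -0.0]
ft_force: [-8.0, -3.4, 1.8]
grip_width: 0.0136
```

```bash
cat > m.py <<'E'
from an import *
def look(tag):
    for k in range(2):
        c=cam("wrist");im,d=camera("wrist");o=get_obs()
    print("t",o["time"].round(2),o["position"].round(4),R.from_quat(o["tool_rot"]).as_euler("xyz",degrees=True).round(2),o["ft_force"].round(1),o["moment"].round(2))
    np.savez(tag+".npz",im=im,d=d,K=c[0],o=c[1],r=c[2])
    cv2.imwrite(f"pics/{tag}c.png",cv2.resize(im[140:270,260:440,::-1],(0,0),fx=4.4,fy=4.4,interpolation=2))
    im,d=camera("side");cv2.imwrite(f"pics/{tag}s.png",cv2.resize(im[170:250,270:370,::-1],(0,0),fx=7,fy=7,interpolation=2))
    im,d=camera("top");cv2.imwrite(f"pics/{tag}t.png",cv2.resize(im[150:230,280:380,::-1],(0,0),fx=7,fy=7,interpolation=2));np.savez(tag+"t.npz",im=im,d=d)
E
python3 -c "
from m import *
look('w7')"
```

```text
Traceback (most recent call last):
  File "m.py", line 5, in look
    print("t",o["time"].round(2),o["position"].round(4),R.from_quat(o["tool_rot"]).as_euler("xyz",degrees=True).round(2),o["ft_force"].round(1),o["moment"].round(2))
              ^^^^^^^^^^^^^^^
AttributeError: 'float' object has no attribute 'round'
```

```bash
sed -i 's/o\["time"\].round(2)/round(o["time"],2)/' m.py
python3 -c "
from m import *
look('w7')"
```

```text
t 12.95 [0.5643 0.0277 0.0458] [-179.97    0.48    6.32] [-7.3 -3.5  2.6] [-0.74  1.45 -0.08]
```

View pics/w7c.png

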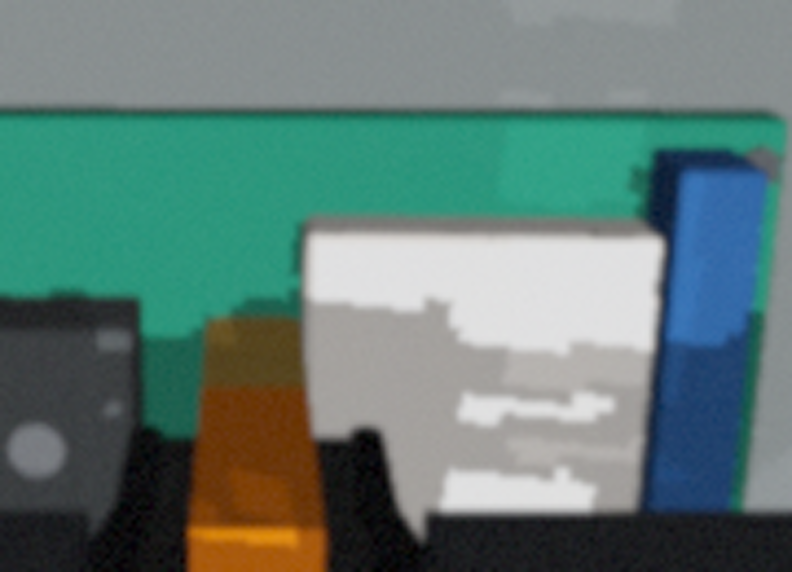

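View pics/w7s.png

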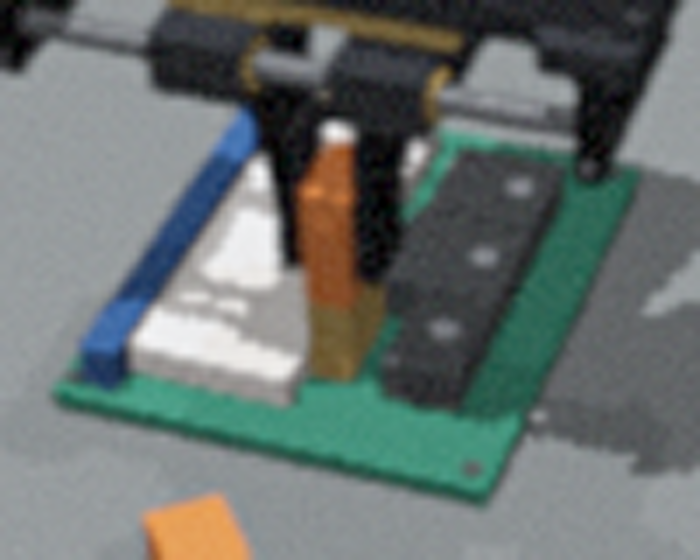

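View pics/w7t.png

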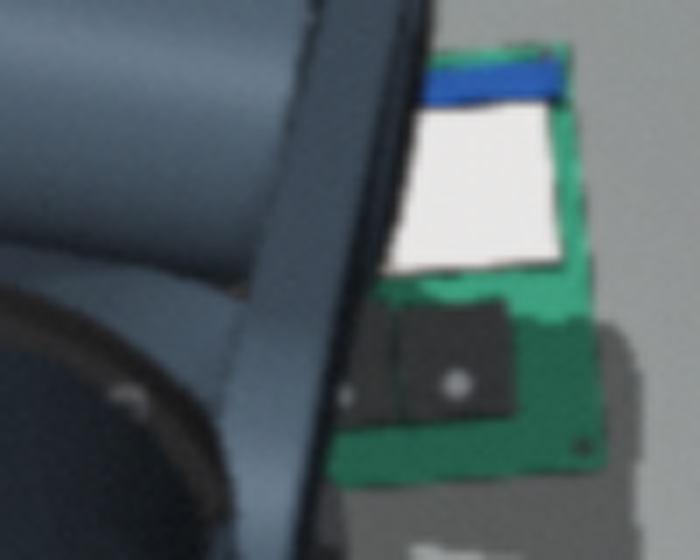

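Run:
```python
from an import *
a=np.radians(6.1);ex=np.array([np.cos(a),np.sin(a)]);ey=np.array([-ex[1],ex[0]])
def rep(n,e,z,c):
    W=np.array([toz(x,z,c)[:2] for x in e]);X,Y=W@ex*1e3,W@ey*1e3;p=np.polyfit(Y,X,1);print(n,X.mean().round(2),"y",Y.min().round(1),Y.max().round(1),"deg",np.degrees(p[0]).round(2),"rms",(X-np.polyval(p,Y)).std().round(2))
f=np.load("w7.npz");c=(f["K"],f["o"],f["r"])
rep("block",edges(f,range(216,238,2),285,298,1,1),.024,c)
rep("tile L",edges(f,range(195,236,2),324,336,1,0),.020,c)
rep("tile R",edges(f,range(195,250,2),404,414,-1,0),.020,c)
rep("fence",edges(f,range(182,250,2),404,420,1,2),.024,c)
# top, columns
for tag in ("top0","w7t"):
    f=np.load(tag+".npz");c=cam("top");g=cv2.Sobel(cv2.GaussianBlur(f["im"][...,0].astype(float),(0,0),.8),cv2.CV_64F,0,1)
    for n,lo,hi,s,z in (("tile fence-edge",158,174,1,.02),("tile block-edge",183,196,-1,.02)):
        e=[]
        for col in range(341,357,2):
            q=np.clip(s*g[lo:hi,col],0,None);k=q.argmax();w=q[max(k-2,0):k+3];e.append((lo+max(k-2,0)+(w*np.arange(len(w))).sum()/w.sum(),col))
        rep(tag+" "+n,e,z,c)
    b=f["im"].astype(int);g=cv2.Sobel(cv2.GaussianBlur((b[...,2]-b[...,0]).astype(float),(0,0),.8),cv2.CV_64F,0,1);e=[]
    for col in range(341,357,2):
        lo=155;q=np.clip(g[lo:165,col],0,None);k=q.argmax();w=q[max(k-2,0):k+3];e.append((lo+max(k-2,0)+(w*np.arange(len(w))).sum()/w.sum(),col))
    rep(tag+" fence back",e,.024,c)
```

```text
block 548.51 y -30.2 -17.0 deg -0.6 rms 0.13
tile L 571.17 y -31.1 -4.6 deg -2.47 rms 0.18
tile R 620.6 y -40.5 -4.3 deg 0.15 rms 0.1
fence 621.4 y -37.9 4.9 deg -0.81 rms 0.18
top0 tile fence-edge 618.94 y -137.6 -106.8 deg -0.42 rms 0.26
top0 tile block-edge 568.92 y -133.2 -102.6 deg -0.22 rms 0.21
top0 fence back 635.12 y -138.7 -108.0 deg 0.47 rms 0.46
w7t tile fence-edge 621.01 y -137.8 -107.0 deg -0.4 rms 0.32
w7t tile block-edge 570.64 y -133.3 -102.7 deg 0.25 rms 0.3
w7t fence back 635.06 y -138.7 -108.0 deg -0.3 rms 0.53
```

Spacer face, tile edge and fence measurements all put the tile within about 0.8 mm of flush. About 8 N of reaction is far above tile friction, so the tile is against the fence. I'll add a little push and confirm it settles.

Call:
carry_out --pt "1 0.02 0 0 0 0 0" --pt "1 0.04 0 0 0 0 0" --pt "1 0.06 0 0 0 0 0" --pt "1 0.08 0 0 0 0 0" --pt "1 0.08 0 0 0 0 0" --pt "1 0.08 0 0 0 0 0" --pt "1 0.08 0 0 0 0 0" --pt "1 0.08 0 0 0 0 0"

```text
time: 13.85
position: [0.5645, 0.0279, 0.0454]
tool_rot: [0.998, 0.055, -0.006, -0.0]
ft_force: [-10.5, -5.0, 2.8]
grip_width: 0.0135
```

```bash
python3 -c "
from m import *
look('w8')
look('w9')
def rep(n,e,z,c):
    a=np.radians(6.1);ex=np.array([np.cos(a),np.sin(a)]);ey=np.array([-ex[1],ex[0]])
    W=np.array([toz(x,z,c)[:2] for x in e]);X,Y=W@ex*1e3,W@ey*1e3;print(n,X.mean().round(2))
f=np.load('w9.npz');c=(f['K'],f['o'],f['r'])
rep('tile R',edges(f,range(195,250,2),400,412,-1,0),.020,c)
rep('fence',edges(f,range(182,250,2),402,420,1,2),.024,c)
for tag in ('top0','w7t','w8t','w9t'):
    f=np.load(tag+'.npz');c=cam('top');g=cv2.Sobel(cv2.GaussianBlur(f['im'][...,0].astype(float),(0,0),.8),cv2.CV_64F,0,1)
    e=[]
    for col in range(341,357,2):
        lo=158;q=np.clip(g[lo:174,col],0,None);k=q.argmax();w=q[max(k-2,0):k+3];e.append((lo+max(k-2,0)+(w*np.arange(len(w))).sum()/w.sum(),col))
    rep(tag,e,.02,c)
print(get_obs()['grip_width'])
"
```

```text
t 13.95 [0.5645 0.028  0.0454] [-179.94    0.7     6.34] [-8.6 -4.2  2.9] [-0.87  1.9  -0.08]
t 14.15 [0.5645 0.028  0.0454] [-179.94    0.69    6.34] [-8.9 -4.   1.8] [-0.86  1.9  -0.06]
tile R 620.63
fence 621.43
top0 618.94
w7t 621.01
w8t 621.32
w9t 621.32
0.013472371656277906
```

View pics/w9c.png

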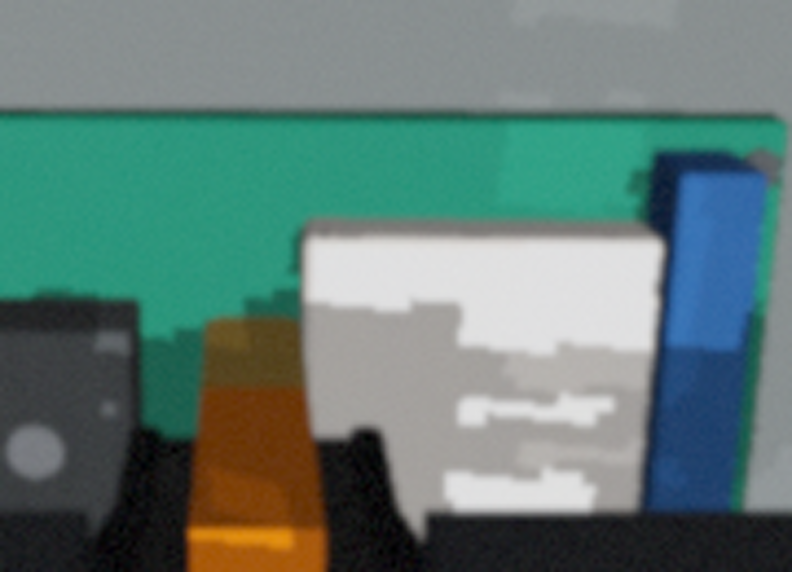

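View pics/w9t.png

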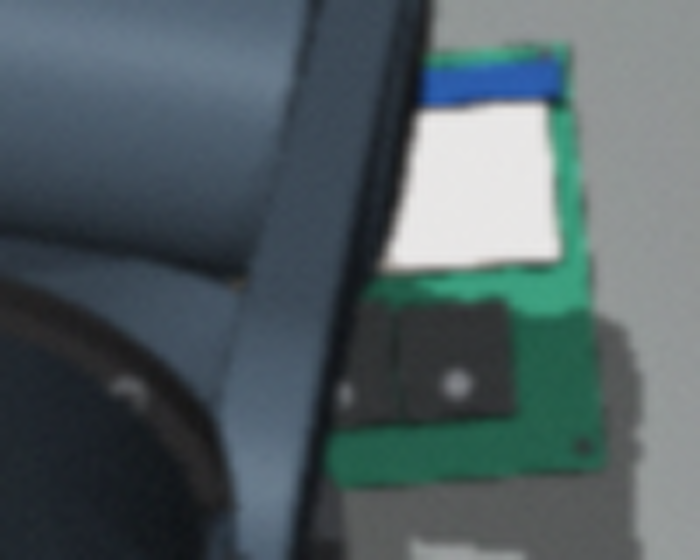

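```bash
python3 -c "
from rig import *
print(hand_in());print(get_obs()['ft_force'],get_obs()['grip_width'])"
```

```text
the job is handed in; nothing more can be done
None
the job is handed in; nothing more can be done
```

I picked up the small orange-topped spacer and lowered it upright into the wide gap at the left (+y) block until it touched the plate. I then eased it up about 1 mm, pushed the tile against the fence, and handed the job in at about 14 s while still gripping and pressing.

**What the last checks showed:**
- **Grip:** the jaws were closed on the spacer, reading 13.5 mm, with the grip set to 40 N.
- **Push:** the arm's position was steady, with about 9–10 N of reaction along the push. That is well above what tile friction alone could give.
- **Spacer:** the tool was tilted about 0.7°. The foot was close to the plate.
- **Tile, right end:** it stopped moving, and no green gap showed against the fence in the top view.

**What was less certain:**
- **Tile, left end:** the wrist camera still measured about 0.8 mm to the fence. That is inside the 1.8 mm limit and within camera accuracy, but it is not a perfect zero.
- **Foot friction:** on the first push the spacer's foot stuck on the plate until I eased it up. A small part of the final force may still be going into plate friction.
- **Final forces:** I could not measure the tile-to-fence force separately. The job reported no verdict, and no readings were available after hand-in.

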